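# Lock the driver test box and start the test

### The job

Make the lamp-driver test ready and start it: swing the yellow hasp over and press it flat down onto the test box's lid, so that the brass catch stands through its slot, and only then press the green start button fully down for a moment and let it spring back up. Do not press the red stop button, keep the lid shut, and leave the other things on the bench where they are.

Things in the scene. Friction and masses are not known exactly. Their poses are not given: they have to be found in the camera images.
- test_box: Grey steel test box fixed to the bench, 220 (x) x 260 (y) x 80 mm high, with a dark grey lid (with a clear window) on top; lid top surface is 90.5 mm above the bench. Origin: centre of its underside; its -x face (facing the robot at yaw 0) carries the hasp's hinge bracket, and the far +x rim the lid's hinge. The hasp lies on its middle line (y = 0).
- hasp (a joint): Angle of the yellow steel hasp strap (105 mm long from the hinge, 36 mm wide, 4 mm thick, with a 32 x 16 mm slot from 44 to 76 mm off the hinge). 0 = closed, flat on the lid, pointing to the box's +x; about 1.57 = upright; up to 2.3 = leaning out towards the box's -x. The hinge is stiff: the strap stays at whatever angle it is left; about 1 N at the tip moves it.
- hasp_hinge (a point): Point on the hasp's hinge axis, in the middle of the strap's width: 5 mm in front of the box's near face, 94.5 mm above the bench. The axis is the box's y. The point's x axis points along the strap to its tip.
- hasp_tab (a point): Centre of the solid tab at the strap's free end (29 x 36 mm), 91 mm from the hinge, on the face that is uppermost when closed; its x axis points along the strap to the tip.
- lid_catch (a point): Top of the brass staple (catch) on the lid, 14 mm wide, standing 12 mm above the lid, 59 mm behind the hasp's hinge; it stands through the slot when the hasp is closed, about 10 mm above the strap.
- lid (a joint): Opening angle of the test box's lid, 0 = shut; it is shut at the start and stays shut by its own weight.
- start_station: Grey push-button block of 76 x 76 x 50 mm fixed to the bench, with the green start button on top. Origin: centre of its underside.
- start_button (a joint): Travel of the green start button: 0 = up, 0.007 m = fully down; spring return, 4 N when fully down.
- start_button_top (a point): Centre of the top face of the green button's round cap (34 mm across, in a black collar 50 mm across), 69 mm above the bench when up, pressed straight down.
- stop_station: Yellow push-button block of 76 x 76 x 50 mm fixed to the bench, with the red stop button on top. Origin: centre of its underside.
- stop_button (a joint): Travel of the red stop button: 0 = up, 0.007 m = fully down. Not to be pressed.
- driver: Loose spare lamp driver, aluminium block of 130 x 60 x 36 mm. Origin: centre of its underside.
- screw_bowl: Loose orange bowl, 110 mm across, 35 mm high. Origin: centre of its underside.
- screwdriver: Loose red-handled screwdriver, 200 mm long, lying flat along its x.
- tape_roll: Loose black ring of tape, 90 mm across, 20 mm high. Origin: centre of its underside.
- cleaner: Loose white bottle with blue cap, 64 mm across, 120 mm high. Origin: centre of its underside.
- glue_jar: Loose white jar with red cap, 60 mm across, 70 mm high. Origin: centre of its underside.

How it is judged:
On the way, in this order (a step that is already met when the one before it is completed fails the run):
1. the hasp lies flat on the lid over the catch (value of joint hasp below 0.12 rad), for 0.2 s.
2. the green start button is fully down while the hasp is closed (value of joint start_button above 0.0055 m and value of joint hasp below 0.12 rad), for 0.1 s.
At the end, for the whole second after the job is handed in: The hasp lies flat on the shut lid (hasp within 0.12 rad, lid within 0.03 rad), both buttons are up again (within 1.5 mm), and the loose things on the bench are within 40 mm of where they stood (value of joint hasp below 0.12 rad and value of joint lid below 0.03 rad and value of joint each of start_button, stop_button below 0.0015 m and distance of each of driver, screw_bowl, screwdriver, tape_roll, cleaner, glue_jar from where it was at the start of the episode below 0.04 m); the robot touches nothing.
It fails at once if the green button is pressed (over 3 mm) while the hasp is not closed (over 0.15 rad) (value of joint start_button above 0.003 m and value of joint hasp above 0.15 rad).
It fails at once if the red stop button is pressed (over 3 mm) (value of joint stop_button above 0.003 m).
It fails at once if the lid is lifted (over 0.1 rad) (value of joint lid above 0.1 rad).
It fails at once if a loose thing on the bench is moved by more than 40 mm (distance of any of driver, screw_bowl, screwdriver, tape_roll, cleaner, glue_jar from where it was at the start of the episode above 0.04 m).
It also fails if it takes over 45 s, if anything falls off the work surface, if the arm or the gripper's body presses on something with over 40 N, if the wrist force passes 120 N, or if a joint passes its speed limit or range.

### The arm

A 6-joint arm with a two-finger parallel gripper is mounted at the origin on the work surface. World frame = base frame: x ahead of the robot, y to its left, z up, the work surface at z = 0. Lengths are in m, angles in rad, forces in N, time in s.
With the tool pointing down it reaches from about 0.325 to 0.775 m from the base axis. Payload 5.5 kg.
Tool frame: the origin (TCP) lies between the finger pads; the fingertips stand 22 mm ahead of it and the grasp point (between the pads) lies 3 mm ahead of it; z points along the fingers, y is the line along which they close (so a half turn about z gives the same grasp; the last joint's range is limited). The gripper opens to 88 mm and grips with 3 to 60 N. Pads are 20 mm wide; open, the fingers measure 115 mm over their backs; the gripper's body (75 mm by 178 mm) begins 61 mm behind the grasp point.
Start: joints at [1.114, 0.091, 1.231, -0, 1.82, -0.057], TCP at [0.234, 0.553, 0.245] pointing down, gripper open.
Joint ranges: [-2.87, 2.87], [-0.86, 2.18], [0.17, 2.46], [-1.51, 4.65], [0.06, 2.69], [-2.65, 2.65]. Speed limits (rad/s): [2.57, 2.57, 3.01, 3.14, 3.14, 3.14].

### API

Orientations are given as a unit quaternion [w, x, y, z].
In Python, from workcell import bot, camera gives the robot as it stands.
- The arm moves only by the shell command python3 -m handwheel 'ROWS' [FORCE]. ROWS is JSON, a list of rows, each a list of 5 numbers: the opening, from 0 (shut) to 1 (fully open), then the shift along the tool's x, y, z normalised to -1 to 1, where 1 is 25 cm, then the turn about the tool's z normalised to -1 to 1, where 1 is pi rad. A call has 1 to 12 rows; each row is the pose to reach, as a shift and turn from the pose commanded when the call began, along the tool's axes at that moment, turning the shorter way round; what a row does not reach only later rows make up. A row lasts 1/10 s, in which the tool goes at most 50 mm and 8.59 degrees, less where a joint would pass 70% of its speed; a pose out of reach is approached as far as the arm can. A call with a number of a shift or a turn outside -1 to 1 is refused whole. A call with a gripper value outside its range is refused whole. The fingers move at their own pace and stop on an object; FORCE is the grip in N (left out, the last holds). Time passes only in rows, so rows that repeat a pose let the fingers close. It gives the time, the measured TCP pose, the force, the opening and the grip force at its end, in the units of the state.
- bot.get_state(): the state, without advancing time (a new reading comes with each control period).
- camera(name): name is "side" or "top"; returns a dict with "frame" (480x640x3 uint8, red, green, blue), "range_z" (480x640 float32, m along the optical axis (not along the pixel's ray), 0 where there is no reading), "fx", "fy", "cx", "cy" (pixels), "xyz" and "orientation" of the camera in the world. Camera axes: x right, y down, z forward; pixel columns grow to the right and rows downward; lengths in m; the calibration is good to about 2 mm. A picture is of the moment at which its call begins.
- bot.finish_job(): hands the job in; it is judged then, once.
The state is a dict: "time_s": time; "qpos": joint angles; "dq": joint speeds; "tau": joint torques, N m; "ee_pos": TCP position; "tcp_rot": TCP orientation; "ft_force": force on the tool from outside, world axes, zero at the start; "ft_torque": the same for the moment, N m; "grip_width": finger opening in m; "finger_force": force on a finger pad.
Only numpy, scipy, OpenCV 4.12 (cv2) and the standard library are available. Lean on these libraries where they do the work, as an engineer would, in place of code of your own. Each camera call takes 0.05 s, during which the arm holds its last target. There are 200 camera calls.

## Working session

There is one attempt and no reset: what is moved stays moved. The work goes in short steps, Python scripts to look and compute and a shell command to move; the robot and the scene stay as the last step left them, time stands still between calls to the robot, and variables do not carry over. Pictures are saved under pics/ and viewed, at most 10 in all, crops included, and the job is handed in when it is done.

```bash
mkdir -p pics; cat > h.py <<'E'
import numpy as np,cv2
from workcell import bot,camera
from scipy.spatial.transform import Rotation as R
def world(c,mask=None):
    v,u=np.mgrid[:480,:640];z=c["range_z"]
    p=np.stack([(u-c["cx"])/c["fx"]*z,(v-c["cy"])/c["fy"]*z,z],-1)
    q=c["orientation"];M=R.from_quat([q[1],q[2],q[3],q[0]]).as_matrix()
    return p@M.T+np.array(c["xyz"])
E
python3 - <<'E'
from h import *
for n in("side","top"):
    c=camera(n);cv2.imwrite(f"pics/{n}0.png",c["frame"][:,:,::-1]);np.savez(f"{n}0.npz",w=world(c),f=c["frame"],z=c["range_z"])
    print(n,c["xyz"],c["orientation"],c["fx"])
s=bot.get_state();print(s["ee_pos"],s["tcp_rot"],s["time_s"])
E
```

```text
side [0.28864809 1.00437558 1.17046769] [ 0.04826633 -0.09898594  0.92865646 -0.35421649] 504.2088245301753
top [0.29601117 0.03569097 1.27926576] [-0.07119201  0.71516193 -0.69175439  0.07036318] 510.91202746164686
[0.23345205 0.55247683 0.24360571] [-2.26379030e-04  1.98577470e-01  9.80084790e-01 -8.61130888e-04] 0.1
```

View pics/top0.png

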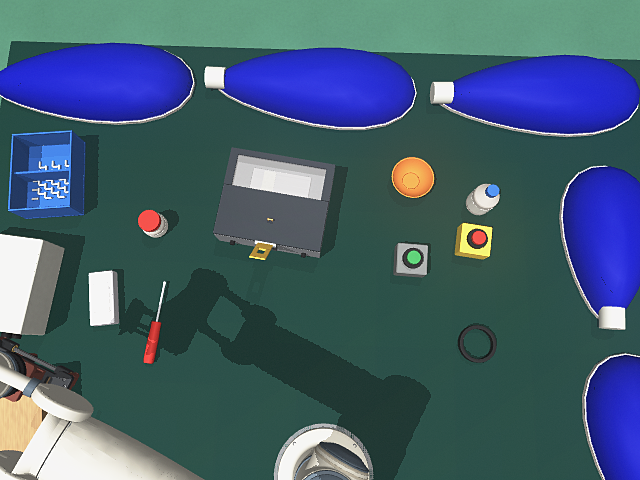

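View pics/side0.png

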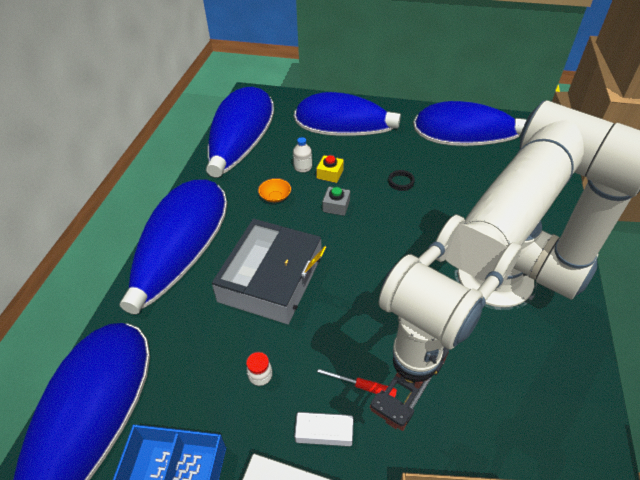

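Top view: box centred at about (275,205), catch (270,219), hasp (262,250) standing or leaning out, green button (414,258), red (479,238). Side view: hasp at (315,262), green (337,192), and the gripper near the screwdriver at (395,405).

```bash
python3 - <<'E'
from h import *
for n in("top","side"):
    d=np.load(n+"0.npz");w=d["w"];f=d["f"];hsv=cv2.cvtColor(f,cv2.COLOR_RGB2HSV);H,S,V=[hsv[...,i].astype(int) for i in range(3)]
    def rep(name,m):
        m=m&(d["z"]>0)
        p=w[m]; print(n,name,len(p),np.median(p,0).round(4),p.min(0).round(3),p.max(0).round(3)) if len(p) else print(n,name,0)
    yel=(H>15)&(H<35)&(S>120)&(V>80)
    X,Y,Z=w[...,0],w[...,1],w[...,2]
    box={"top":(slice(230,275),slice(235,290)),"side":(slice(235,300),slice(296,335))}[n]
    m=np.zeros_like(yel);m[box]=yel[box];rep("hasp",m)
    p=w[m&(d["z"]>0)]
    if len(p)>5:
        q=p-p.mean(0);print(np.linalg.svd(q,full_matrices=False)[2].round(3))
        i=np.argsort(p[:,2]);print("low",p[i[:8]].mean(0).round(3),"high",p[i[-8:]].mean(0).round(3))
    cb={"top":(slice(212,226),slice(262,280)),"side":(slice(255,268),slice(278,292))}[n]
    m=np.zeros_like(yel);m[cb]=yel[cb];rep("catch",m)
    g=(H>45)&(H<80)&(S>150)&(V>80)&(Z>.055)&(Z<.08);rep("green",g)
    r=((H<8)|(H>172))&(S>150)&(Z>.055)&(Z<.08);m=np.zeros_like(r)
    b={"top":(slice(220,260),slice(455,500)),"side":(slice(145,175),slice(315,345))}[n];m[b]=r[b];rep("red",m)
    lid=(abs(Z-.0905)<.006)&(X>.3)&(abs(Y)<.4)&(S<90); rep("lidtop",lid)
    pts=w[lid][:,:2].astype(np.float32)
    lo=pts[(np.abs(pts-np.median(pts,0))<.22).all(1)];print("rect",cv2.minAreaRect(lo))
    for nm,(v,u) in ({"driver":(297,103),"bowl":(178,412),"jar":(222,150),"sdtip":(284,164),"sdend":(358,150)} if n=="top" else {}).items(): print(nm,w[v,u].round(3))
E
```

```text
top hasp 245 [0.5016 0.1567 0.1465] [0.475 0.136 0.001] [0.536 0.19  0.189]
[[-0.447  0.042  0.894]
 [-0.062 -0.998  0.016]
 [ 0.892 -0.048  0.449]]
low [0.528 0.158 0.076] high [0.477 0.155 0.189]
top catch 4 [0.5852 0.1446 0.1015] [0.584 0.139 0.092] [0.587 0.149 0.106]
top green 0
top red 163 [ 0.5651 -0.3581  0.0724] [ 0.549 -0.378  0.062] [ 0.581 -0.343  0.079]
top lidtop 9197 [0.637  0.1336 0.0897] [ 0.515 -0.399  0.085] [0.77  0.279 0.096]
rect ((0.6384720802307129, 0.1375051736831665), (0.2607485055923462, 0.23151981830596924), 81.86488342285156)
driver [0.394 0.544 0.039]
bowl [ 0.733 -0.213  0.005]
jar [0.577 0.438 0.07 ]
sdtip [0.433 0.408 0.011]
sdend [0.253 0.421 0.023]
side hasp 124 [0.5001 0.1668 0.1482] [ 0.476 -0.016 -0.006] [0.527 0.184 0.187]
[[-0.244  0.543  0.804]
 [-0.477 -0.789  0.388]
 [ 0.844 -0.288  0.452]]
low [0.522 0.102 0.064] high [0.48  0.165 0.185]
side catch 11 [0.5864 0.152  0.0999] [0.585 0.138 0.085] [0.595 0.156 0.103]
side green 73 [ 0.5116 -0.1943  0.0696] [ 0.497 -0.217  0.058] [ 0.531 -0.177  0.076]
side red 64 [ 0.5655 -0.3492  0.0683] [ 0.551 -0.371  0.059] [ 0.584 -0.336  0.075]
side lidtop 4895 [0.6322 0.1555 0.0881] [ 0.517 -0.391  0.085] [0.768 0.288 0.096]
rect ((0.6385566592216492, 0.14215341210365295), (0.2640726864337921, 0.23266223073005676), 81.39189910888672)
```

Top and side agree: box yaw is about -8°, hinge about (0.524, 0.156), strap at about 2 rad with its tip at about (0.478, 0.156, 0.188), green button about (0.512, -0.194). I'll move over first, with the jaws shut, in two calls.

```bash
python3 -m handwheel '[[0,-0.63,-0.56,0,0],[0,-0.63,-0.56,0,0],[0,-0.63,-0.56,0,-0.083],[0,-0.63,-0.56,0,-0.083],[0,-0.63,-0.56,0,-0.083],[0,-0.63,-0.56,0,-0.083],[0,-0.63,-0.56,0,-0.083],[0,-0.63,-0.56,0,-0.083]]'
cat >> h.py <<'E'
def rel(p,yaw=None):
    s=bot.get_state();q=s["tcp_rot"];M=R.from_quat([q[1],q[2],q[3],q[0]]).as_matrix()
    return ((np.array(p)-s["ee_pos"])@M/.25).round(3), M.round(3).tolist(), s["ee_pos"].round(4) if hasattr(s["ee_pos"],'round') else s["ee_pos"]
E
python3 -c "
from h import *
print(*rel([.415,.1715,.245]))"
```

```text
time_s: 0.9
ee_pos: [0.3235, 0.3637, 0.2443]
tcp_rot: [-0.0, 0.069, 0.998, -0.0]
ft_force: [0.4, 0.4, -0.7]
grip_width: 0.0272
finger_force: 0.0
[-0.469 -0.711 -0.003] [[-0.99, 0.138, -0.001], [0.138, 0.99, -0.0], [0.001, -0.0, -1.0]] [0.3235 0.3637 0.2443]
```

```bash
python3 -m handwheel '[[0,-0.47,-0.71,0,0],[0,-0.47,-0.71,0,0],[0,-0.47,-0.71,0,0],[0,-0.47,-0.71,0,0],[0,-0.47,-0.71,0,0],[0,-0.47,-0.71,0,0],[0,-0.47,-0.71,0.28,0],[0,-0.47,-0.71,0.28,0],[0,-0.47,-0.71,0.28,0]]'
python3 - <<'E'
from h import *
print(*rel([.524,.156,.0945]))
c=camera("side");cv2.imwrite("pics/s1.png",cv2.resize(c["frame"][150:390,220:540,::-1],(800,600)))
E
```

```text
time_s: 1.8
ee_pos: [0.4136, 0.1721, 0.1708]
tcp_rot: [-0.003, 0.068, 0.998, -0.001]
ft_force: [-0.1, 0.4, -0.8]
grip_width: 0.0001
finger_force: 0.0
[-0.448 -0.003  0.302] [[-0.991, 0.136, -0.007], [0.136, 0.991, -0.001], [0.007, -0.002, -1.0]] [0.4136 0.1721 0.1708]
```

View pics/s1.png

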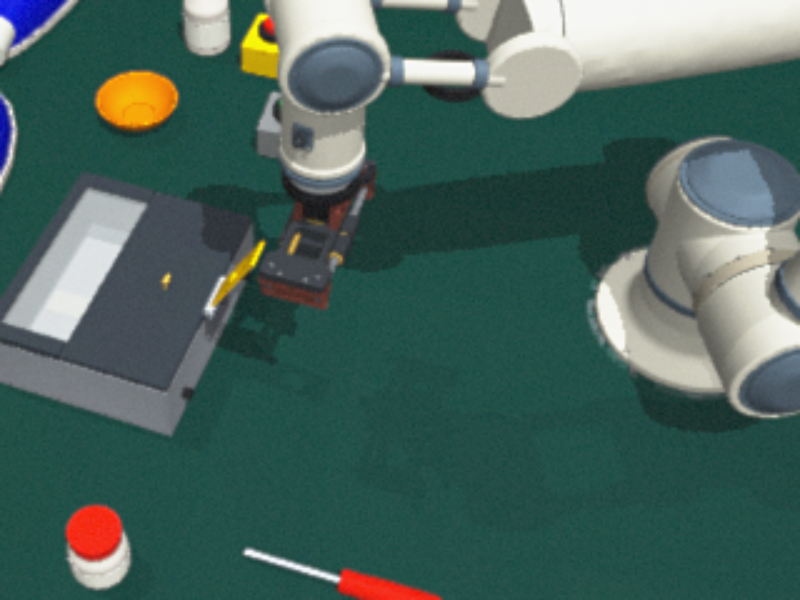

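The shut fingers stand about 4 cm in front of the strap's outer face, in line with it (strap at crop (235,275), fingers (295,285)). Next I push it along its arc.

```bash
python3 -m handwheel '[[0,-0.13,0,0,0],[0,-0.21,0,0,0],[0,-0.31,0,0,0],[0,-0.41,0,0,0],[0,-0.51,-0.01,0,0],[0,-0.63,-0.01,-0.01,0],[0,-0.71,-0.01,0.04,0],[0,-0.76,-0.01,0.10,0],[0,-0.79,-0.01,0.16,0],[0,-0.81,-0.01,0.19,0],[0,-0.81,-0.01,0.19,0]]'
python3 - <<'E'
from h import *
print(*rel([.524,.156,.0945]))
c=camera("side");cv2.imwrite("pics/s2.png",cv2.resize(c["frame"][200:350,200:400,::-1],(800,600)))
E
```

```text
time_s: 2.95
ee_pos: [0.6158, 0.1404, 0.126]
tcp_rot: [-0.001, 0.069, 0.998, -0.0]
ft_force: [0.8, -0.3, 0.3]
grip_width: 0.0
finger_force: 0.0
[0.372 0.011 0.127] [[-0.99, 0.138, -0.002], [0.138, 0.99, -0.0], [0.002, -0.001, -1.0]] [0.6158 0.1404 0.126 ]
```

View pics/s2.png

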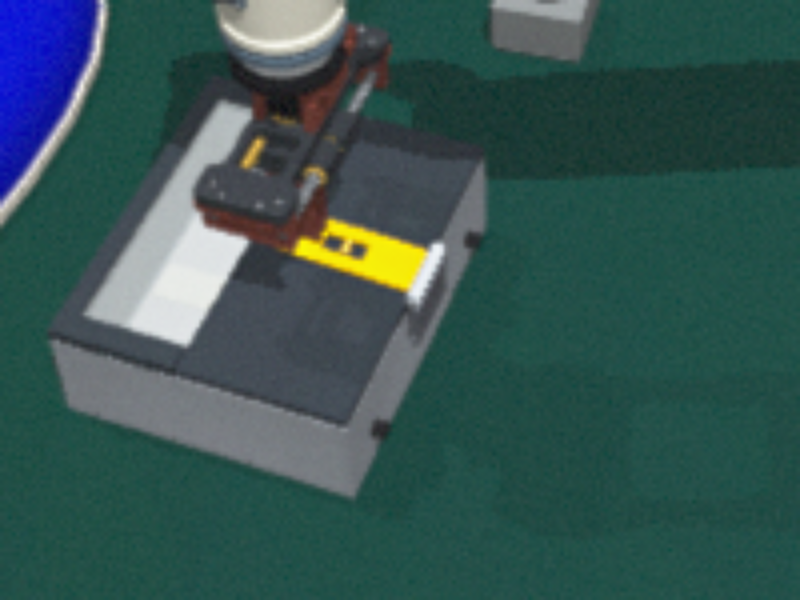

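The strap lies nearly flat, and the catch shows in its slot at crop (345,243). Now I press it down.

```bash
python3 -m handwheel '[[0,0,0,0.02,0],[0,0,0,0.03,0],[0,0,0,0.038,0],[0,0,0,0.042,0],[0,0,0,0.044,0],[0,0,0,0.044,0],[0,0,0,0.044,0]]'
```

```text
time_s: 3.7
ee_pos: [0.6161, 0.14, 0.1187]
tcp_rot: [0.001, 0.069, 0.998, 0.0]
ft_force: [-3.1, 0.3, 7.9]
grip_width: 0.0004
finger_force: 4.1
```

```bash
python3 -m handwheel '[[0,0,0,0.01,0],[0,0,0,0.01,0],[0,0,0,0.01,0],[0,0,0,0.01,0]]'; python3 -m handwheel '[[0,0,0,-0.15,0],[0,0,0,-0.3,0],[0,0.2,-0.5,-0.3,0],[0,0.2,-0.5,-0.3,0],[0,0.2,-0.5,-0.3,0],[0,0.2,-0.5,-0.3,0]]'
python3 - <<'E'
from h import *
c=camera("top");w=world(c);hsv=cv2.cvtColor(c["frame"],cv2.COLOR_RGB2HSV).astype(int)
H,S,V=hsv[...,0],hsv[...,1],hsv[...,2]
m=(H>15)&(H<35)&(S>120)&(V>80)&(w[...,0]>.5)&(w[...,0]<.68)&(w[...,1]>.1)&(w[...,1]<.2)&(w[...,2]>.05)
p=w[m];print(len(p),np.median(p,0),p.min(0),p.max(0))
if len(p)>20:
    A=np.c_[p[:,:2],np.ones(len(p))];print("slope",np.linalg.lstsq(A,p[:,2],rcond=None)[0])
for lo,hi,n in((40,85,"g"),):
    m=(H>lo)&(H<hi)&(S>130)&(w[...,2]>.05)&(w[...,2]<.09)&(abs(w[...,1]+.19)<.05)&(abs(w[...,0]-.51)<.06);p=w[m]
    print(n,len(p),p.mean(0) if len(p) else 0, (p.min(0)+p.max(0))/2 if len(p) else 0)
g=c["frame"][235:285,385:440];cv2.imwrite("pics/g.png",cv2.resize(c["frame"][180:300,260:460,::-1],(800,480)))
print(*rel([.511,-.194,.18]))
E
```

```text
time_s: 4.1
ee_pos: [0.6162, 0.14, 0.1186]
tcp_rot: [0.002, 0.069, 0.998, 0.001]
ft_force: [-7.1, -1.0, 17.3]
grip_width: 0.0006
finger_force: 8.3
time_s: 4.7
ee_pos: [0.5479, 0.0199, 0.1896]
tcp_rot: [0.001, 0.071, 0.997, -0.001]
ft_force: [0.6, 0.8, 0.7]
grip_width: 0.0004
finger_force: 0.0
542 [0.5776935  0.14536301 0.09618545] [0.53132831 0.12166932 0.08748048] [0.63343335 0.17016965 0.10589046]
slope [0.00212608 0.00602906 0.09417206]
g 48 [ 0.5123557  -0.20540147  0.07313314] [ 0.51129684 -0.20224241  0.0733642 ]
[ 0.027 -0.875  0.037] [[-0.99, 0.142, 0.002], [0.142, 0.99, 0.0], [-0.002, 0.0, -1.0]] [0.5487 0.0216 0.1894]
```

View pics/g.png

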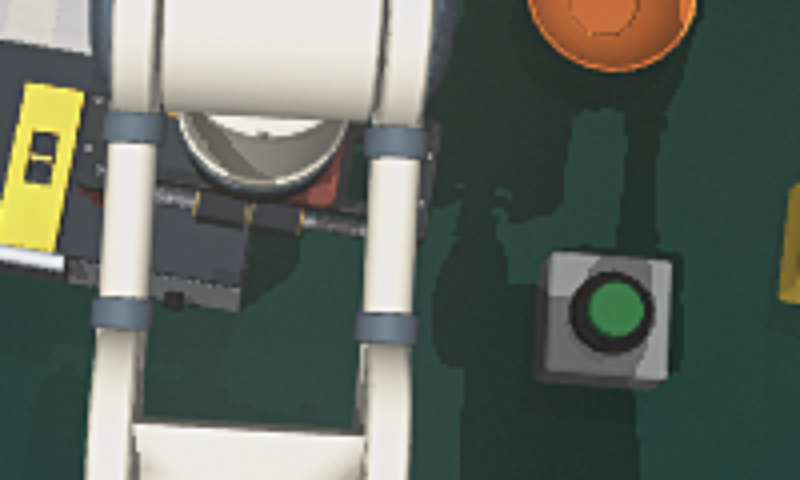

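The hasp is flat (fitted slope about 0) with the catch through its slot at crop (42,158). The green button is clear, at crop (616,308), which is about (0.511, -0.202).

```bash
python3 -m handwheel '[[0,0.02,-0.9,0,0],[0,0.02,-0.9,0,0],[0,0.02,-0.9,0,0],[0,0.02,-0.9,0,0],[0,0.02,-0.9,0,0],[0,0.02,-0.9,0,0],[0,0.02,-0.9,0.2,0],[0,0.02,-0.9,0.35,0],[0,0.02,-0.9,0.35,0],[0,0.02,-0.9,0.35,0]]'
python3 - <<'E'
from h import *
print(*rel([.511,-.202,.091]))
c=camera("side");cv2.imwrite("pics/s3.png",cv2.resize(c["frame"][130:250,260:420,::-1],(800,600)))
E
```

```text
time_s: 5.75
ee_pos: [0.5136, -0.1977, 0.1016]
tcp_rot: [-0.0, 0.069, 0.998, 0.0]
ft_force: [0.7, 0.2, 0.7]
grip_width: 0.0003
finger_force: 0.0
[ 0.008 -0.018  0.042] [[-0.991, 0.137, -0.001], [0.137, 0.991, 0.001], [0.001, 0.001, -1.0]] [ 0.5136 -0.1977  0.1016]
```

View pics/s3.png

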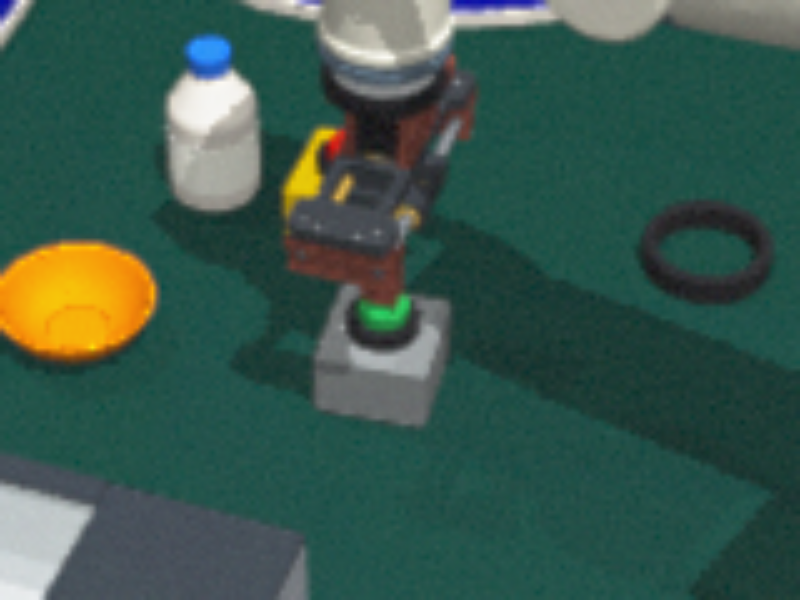

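The fingertips are right above the green cap at crop (385,310). I press.

```bash
python3 -m handwheel '[[0,0.01,-0.01,0.02,0],[0,0.01,-0.01,0.04,0],[0,0.01,-0.01,0.055,0],[0,0.01,-0.01,0.065,0],[0,0.01,-0.01,0.07,0],[0,0.01,-0.01,0.072,0],[0,0.01,-0.01,0.072,0],[0,0.01,-0.01,0.072,0]]'
```

```text
time_s: 6.6
ee_pos: [0.5115, -0.2019, 0.088]
tcp_rot: [0.003, 0.07, 0.998, -0.001]
ft_force: [-4.7, 2.5, 18.9]
grip_width: 0.0005
finger_force: 9.5
```

```bash
python3 -m handwheel '[[0,0,0,0.01,0],[0,0,0,0.01,0],[0,0,0,0.01,0],[0,0,0,0.01,0]]'
python3 - <<'E'
from h import *
c=camera("side");cv2.imwrite("pics/s4.png",cv2.resize(c["frame"][170:225,310:370,::-1],(660,600)))
E
```

```text
time_s: 7.0
ee_pos: [0.5116, -0.2019, 0.0877]
tcp_rot: [0.003, 0.07, 0.998, -0.001]
ft_force: [-9.5, 3.8, 28.9]
grip_width: 0.0007
finger_force: 14.6
```

View pics/s4.png

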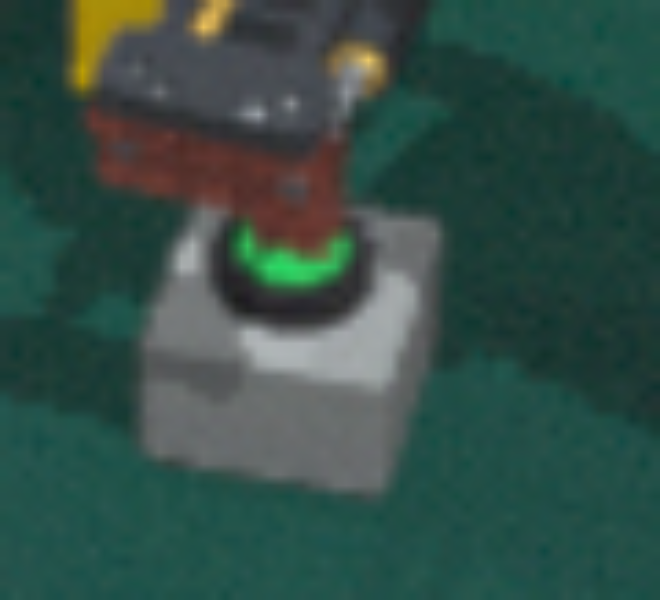

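The fingers rest on the cap alone, at crop (295,250). It is against its hard stop: 29 N with no further travel. I lift off and check.

```bash
python3 -m handwheel '[[0,0,0,-0.1,0],[0,0,0,-0.3,0],[0,0,0,-0.5,0],[0,0,0,-0.5,0],[0,0.5,0,-0.5,0],[0,0.5,0,-0.5,0],[0,0.5,0,-0.5,0],[0,0.5,0,-0.5,0]]'
python3 - <<'E'
from h import *
c=camera("side");cv2.imwrite("pics/s5.png",c["frame"][:,:,::-1]);w=world(c)
hsv=cv2.cvtColor(c["frame"],cv2.COLOR_RGB2HSV).astype(int);H,S,V=hsv[...,0],hsv[...,1],hsv[...,2]
X,Y,Z=w[...,0],w[...,1],w[...,2]
p=w[(H>40)&(H<85)&(S>130)&(Z>.05)&(Z<.09)&(abs(Y+.2)<.05)&(abs(X-.51)<.05)];print("green",len(p),np.median(p,0),p.max(0))
p=w[(H>15)&(H<35)&(S>120)&(X>.5)&(X<.68)&(Y>.1)&(Y<.2)&(Z>.05)];print("hasp",len(p),np.polyfit(p[:,0],p[:,2],1))
E
```

```text
time_s: 7.85
ee_pos: [0.3845, -0.1838, 0.2058]
tcp_rot: [0.0, 0.07, 0.998, -0.0]
ft_force: [1.0, -0.0, -0.0]
grip_width: 0.0004
finger_force: 0.0
green 77 [ 0.51261704 -0.19430783  0.0691421 ] [ 0.53243428 -0.17483011  0.07853435]
hasp 384 [-0.01222779  0.1009255 ]
```

View pics/s5.png

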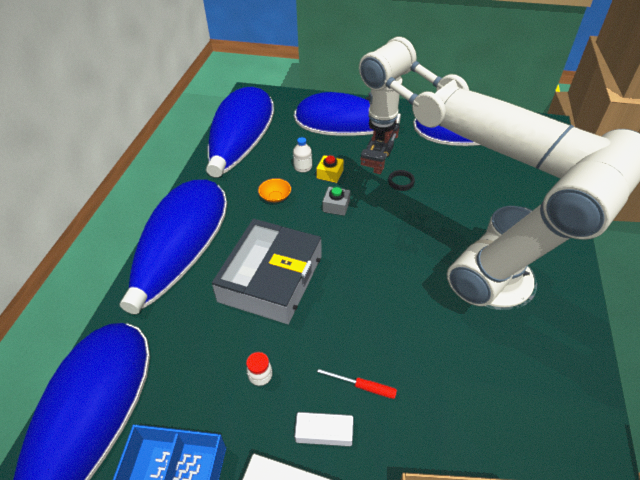

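The hasp is flat over the catch at (288,262), the green button is up again at (337,191), nothing else has moved and the arm is clear.

```bash
python3 -c "
from workcell import bot
print(bot.finish_job())"
```

```text
the job is handed in; nothing more can be done
None
```

The job is handed in (no verdict came back): the hasp was pressed flat over the catch, the green start button was then pressed to its stop and sprang back up, and in the last picture the lid was shut, the other things were in place and the arm was clear.

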